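# Clear the used vial and syringe into the sharps bin

### The job

The doses have been drawn up, so clear away the sharps: drop the empty vial (clear glass, bare metal top without a coloured cap) and the used syringe with the blue needle cap, lying loose on the table, into the open red sharps bin. Leave the full orange-capped vial standing where it is.

Things in the scene. Friction and masses are not known exactly. Their poses are not given: they have to be found in the camera images.
- used_vial: Empty vial: clear glass, white paper band, bare silver metal top (no coloured cap), upright on the table. Body 24 mm in diameter up to 34 mm high, then a 13 mm neck and an 18 mm metal top; 50 mm high in all, about 25 g. Origin: centre of its underside; z up along its axis.
- used_syringe: Used syringe lying flat on the table: pale barrel 15 mm in diameter, 66 mm long; blue needle cap (9 x 35 mm) at its +x end, white plunger end at -x; x from -48 to +68 mm in all; a flange 32 mm wide, 15 mm high at x = -34 mm stops rolling. 20 g. Origin: on its underside below mid-barrel (grip there; barrel axis 7.5 mm above it); x along it towards the blue cap, z up.
- sharps_bin: Open red bin with yellow side panels, fixed, left or right of the robot. Outside 200 mm (its x) by 160 (its y), 95 high; walls and floor 5 mm, mouth 190 x 150. Origin: centre of underside; z up. Opposite it stands a light-blue wrapper tub (180 x 140 x 60 mm): wrong place. At the table's far edge, not needed: a low white tray of white-capped syringes and a 65 mm high bottle.
- full_vial: Full vial that must stay: amber glass with a white band and an orange cap, standing upright on the table near the empty one, 24 mm in diameter, 54 mm high. Origin: centre of its underside; z up.

How it is judged:
By the outcome, as a careful person would: the job done as asked, in the order asked, and still so for the second after the job is handed in, with the robot touching nothing.
It also fails if it takes over 54 s, if anything falls off the work surface, if the arm or the gripper's body presses on something with over 40 N, if the wrist force passes 120 N, or if a joint passes its speed limit or range.

### The arm

A 7-joint arm with a two-finger parallel gripper is mounted at the origin on the work surface. World frame = base frame: x ahead of the robot, y to its left, z up, the work surface at z = 0. Lengths are in m, angles in rad, forces in N, time in s.
With the tool pointing down it reaches from about 0.425 to 0.825 m from the base axis. Payload 3.6 kg.
Tool frame: the origin (TCP) lies at the very end of the fingers, on their centre line; the grasp point (between the pads) lies 19 mm behind it; y points along the fingers, x is the direction in which the jaws open and shut, and the axes are right-handed (so a half turn about y gives the same grasp; the last joint's range is limited). The gripper opens to 93 mm and grips with 3 to 60 N. Pads are 15 mm wide; open, the fingers measure 128 mm over their backs; the gripper's body (75 mm by 188 mm) begins 65 mm behind the grasp point.
Start: joints at [-1.153, 0.615, -0.013, 1.423, 0.008, 1.103, -0.04], TCP at [0.279, 0.587, 0.188] pointing down, gripper open.
Joint ranges: [-3.12, 3.12], [-0.3, 2.06], [-1.34, 1.32], [0.26, 2.42], [-1.36, 4.5], [0.01, 1.98], [-2.84, 2.84]. Speed limits (rad/s): [2.79, 2.79, 3.14, 3.14, 3.14, 3.14, 3.14].

### API

Orientations are given as a 3x3 rotation matrix whose columns are the frame's x, y, z axes.
In Python, from plant import arm gives the robot as it stands. Calls block until the motion is done:
- arm.movep(position, orientation): joint-space move of the TCP to a pose.
- arm.line_to(position, frame=None, max_speed=0.15, f_stop=None): straight line of the TCP; frame=None keeps the orientation; max_speed is the mean speed in m/s. With f_stop (N) it stops when the force on the tool has changed by that much, and returns True; else False.
- arm.move_joints(angles): joint-space move.
- arm.move_gripper(opening, grasp_force=None): opening from 0.0 (shut) to 1.0 (fully open); grasp_force is the grip in N (None keeps the last); returns when the fingers have stopped.
- arm.dwell(seconds).
- arm.solve_ik(position, orientation): joint angles nearest the present ones, or None.
- arm.sense(): the state.
- arm.grab_frame(name): name is "side" or "top"; returns the picture (384x512x3 uint8, red, green, blue); there is no depth.
- arm.camera_model(name): a dict with "fx", "fy", "cx", "cy" (pixels), "rvec" (rotation vector, rad) and "tvec" (3), from world to camera coordinates, as OpenCV has them. Camera axes: x right, y down, z forward; pixel columns grow to the right and rows downward; lengths in m; the calibration is good to about 2 mm. A picture is of the moment at which its call begins. camera_model takes no time and is no camera call.
A pose or a line that the arm cannot do raises arm.Unreachable and nothing moves.
- arm.hand_in(): hands the job in, once; it reports no verdict.
The state is a dict: "time": time; "joint_positions": joint angles; "joint_velocities": joint speeds; "joint_efforts": joint torques, N m; "position": TCP position; "tcp_rot": TCP orientation; "ft_force": force on the tool from outside, world axes, zero at the start; "wrist_torque": the same for the moment, N m; "finger_gap": opening from 0.0 (shut) to 1.0 (fully open).
Only numpy, scipy, OpenCV 4.12 (cv2) and the standard library are available. Lean on these libraries where they do the work, as an engineer would, in place of code of your own. Each camera call takes 0.05 s, during which the arm holds its last target.

## Working session

There is one attempt and no reset: what is moved stays moved. The work goes in short steps, each a Python script; the robot and the scene stay as the last script left them, time stands still between calls to the robot, and variables do not carry over. Pictures are saved under pics/ and viewed, and the job is handed in when it is done.

```bash
mkdir -p pics; ls; cat > h.py <<'E'
import numpy as np, cv2
from plant import arm
def save(n,f): cv2.imwrite(f"pics/{n}.png",cv2.cvtColor(f,cv2.COLOR_RGB2BGR))
def cam(n):
    m=arm.camera_model(n);R=cv2.Rodrigues(np.array(m["rvec"],float))[0];return m,R,np.array(m["tvec"],float).ravel()
def ray(n,u,v):
    m,R,t=cam(n);d=R.T@np.array([(u-m["cx"])/m["fx"],(v-m["cy"])/m["fy"],1]);return -R.T@t,d/np.linalg.norm(d)
def onz(n,u,v,z):
    c,d=ray(n,u,v);return c+d*(z-c[2])/d[2]
def tri(a,b):
    (c1,d1),(c2,d2)=ray("side",*a),ray("top",*b)
    s=np.linalg.lstsq(np.c_[d1,-d2],c2-c1,rcond=None)[0];p,q=c1+s[0]*d1,c2+s[1]*d2
    return (p+q)/2,np.linalg.norm(p-q)
def proj(n,P):
    m,R,t=cam(n);p=R@np.array(P,float)+t;return m["fx"]*p[0]/p[2]+m["cx"],m["fy"]*p[1]/p[2]+m["cy"]
E
python3 - <<'E'
from h import *
for n in("side","top"):
    f=arm.grab_frame(n);save(n+"0",f);np.save(n+"0.npy",f);print(n,ray(n,256,192),arm.camera_model(n))
s=arm.sense();print(s["time"],s["position"],s["tcp_rot"],s["finger_gap"])
E
```

```text
pics
side (array([0.54792508, 0.62931763, 0.87333539]), array([ 0.0406559 , -0.60594392, -0.79446779])) {'fx': 469.54202514875215, 'fy': 469.54202514875215, 'cx': 259.79851856197746, 'cy': 194.7833816008465, 'rvec': array([ 0.09176041, -2.96376585,  0.99351509]), 'tvec': array([0.58042908, 0.05302503, 1.05795449])}
top (array([ 0.37038567, -0.01545225,  1.22129889]), array([ 0.16856598, -0.00730574, -0.9856633 ])) {'fx': 440.78983512385093, 'fy': 440.78983512385093, 'cx': 250.14370829477636, 'cy': 194.89438839550348, 'rvec': array([ 2.13660527, -2.13118456,  0.16788902]), 'tvec': array([-0.00977766,  0.56340368,  1.14519692])}
0.1 [0.27875873 0.58633872 0.18650643] [[ 4.29279066e-01 -9.30493492e-04 -9.03171422e-01]
 [ 9.03169010e-01 -2.08817513e-03  4.29280071e-01]
 [-2.28542241e-03 -9.99997387e-01 -5.60169828e-05]] 1.0027561992808471
```

View pics/side0.png

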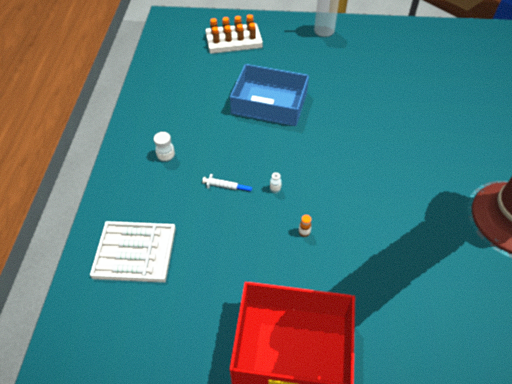

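View pics/top0.png

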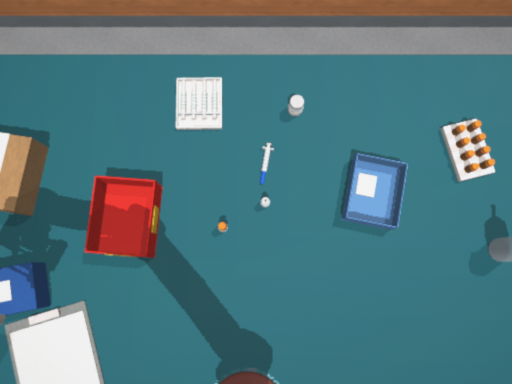

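```bash
python3 - <<'E'
from h import *
print(proj("top",[.279,.587,.188]),proj("side",[.279,.587,.188]),proj("top",[0,0,0]),proj("side",[0,0,0]))
s=np.load("side0.npy");t=np.load("top0.npy")
a=cv2.resize(s[160:250,190:330],None,fx=5,fy=5,interpolation=2);save("sc",a)
b=cv2.resize(t[130:250,200:310],None,fx=5,fy=5,interpolation=2);save("tc",b)
def blobs(n,f):
    h=cv2.cvtColor(f,cv2.COLOR_RGB2HSV)
    bg=cv2.inRange(h,(80,80,0),(100,255,140)) 
    for nm,m in dict(orange=cv2.inRange(h,(5,150,120),(16,255,255)),blue=cv2.inRange(h,(103,170,90),(125,255,255)),white=cv2.inRange(h,(0,0,110),(179,90,255)),red=cv2.inRange(h,(0,180,70),(4,255,255))).items():
        k,l,st,c=cv2.connectedComponentsWithStats(m)
        for i in range(1,k):
            if st[i,4]>12: print(n,nm,st[i],c[i].round(1))
blobs("side",s);blobs("top",t)
E
```

```text
(np.float64(-10.803875417636533), np.float64(306.97840779977753)) (np.float64(482.65505951984494), np.float64(522.1313000565285)) (np.float64(246.38025747170954), np.float64(411.75020786951296)) (np.float64(517.4049155442551), np.float64(218.3169838260269))
side orange [    0     0   120   273 16532] [39.6 91. ]
side orange [247  15   8  15  63] [250.5  22.2]
side orange [223  17   8  16  68] [226.3  25. ]
side orange [235  16   8  16  65] [238.5  23.8]
side orange [211  19   6   6  25] [213.4  22.3]
side orange [212  26   7   8  32] [214.7  29.8]
side orange [484 188   7   6  19] [486.8 191.3]
side orange [302 215   9   8  20] [305.3 219.7]
side orange [301 223   9   6  30] [304.9 225.8]
side orange [267 379   9   5  14] [269.9 380.1]
side orange [283 381  16   3  19] [291.4 381.8]
side blue [494   0  18  20 182] [504.1  10. ]
side blue [289  78   7   7  14] [292.7  80.6]
side blue [237 184  15   7  73] [244.1 187.4]
side white [    0     0   339   384 14143] [ 97.9 168. ]
side white [345   0  68  16 967] [378.9   7. ]
side white [415   0  41  18 389] [430.5  10.8]
side white [ 205 
[... 1229 characters left out ...]
5  10   6  22] [ 23.2 307.5]
top white [    0    27   512    28 14336] [255.5  40.5]
top white [ 175   77   48   53 2522] [198.6 103.1]
top white [287  94  18  23 309] [295.6 104.7]
top white [ 441  118   55   64 1667] [465.8 150.7]
top white [  0 132  13  41 238] [  3.2 146.2]
top white [261 142  13  30 212] [266.2 155.7]
top white [355 172  23  26 446] [365.8 184.6]
top white [ 93 175   7   9  14] [ 94.6 177.6]
top white [260 196  11  12 100] [264.8 201.6]
top white [217 222  11  11  35] [222.6 228.3]
top white [490 237  22  25 264] [503.3 253.2]
top white [  0 280  12  23 243] [  5.1 290.8]
top white [   4  300  100   84 6302] [ 54.4 347.3]
top red [  86  176   76   81 4953] [122.4 216.2]
```

```bash
sleep 1
```

```text
(no output)
```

View pics/sc.png

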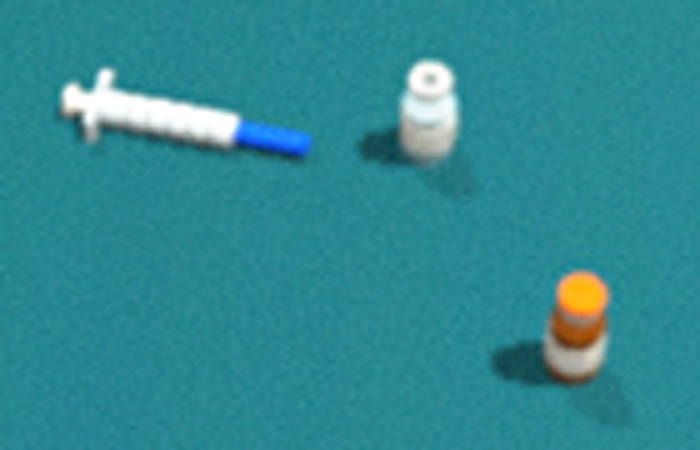

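View pics/tc.png

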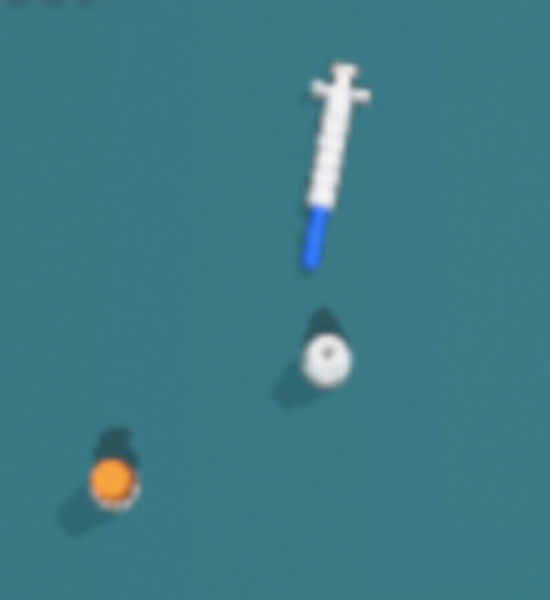

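```bash
python3 - <<'E'
from h import *
P=dict(vtop=((276,175.5),(265.3,201.3)),otop=((306.4,218.5),(222.2,226)),front=((238,186.2),(264,171.4)),flange=((209.6,180.8),(268,148.4)),tip=((252,189),(262.2,183.6)),
binA=((245,284),(161.5,180)),binB=((355,293),(157,258)))
for k,(a,b) in P.items(): print(k,*[np.round(x,4) for x in tri(a,b)])
for uv in P.values(): pass
print(onz("top",265.3,201.3,.05),onz("side",276,175.5,.05))
for k in("front","flange","tip"): print(k,onz("top",*P[k][1],.0075),onz("side",*P[k][0],.0075))
t=np.load("top0.npy");s=np.load("side0.npy")
save("bt",cv2.resize(t[160:270,70:180],None,fx=5,fy=5)); save("bs",cv2.resize(s[270:384,220:370],None,fx=5,fy=5))
E
```

```text
vtop [ 0.5468 -0.0494  0.0486] 0.0023
otop [0.4788 0.0657 0.0509] 0.0005
front [ 0.6364 -0.0468  0.006 ] 0.0016
flange [ 0.704  -0.0585  0.006 ] 0.0
tip [ 0.6024 -0.0419  0.0042] 0.0002
binA [0.5984 0.2299 0.062 ] 0.0049
binB [0.3912 0.2349 0.0609] 0.005
[ 0.54540792 -0.0491334   0.05      ] [ 0.54785556 -0.04855105  0.05      ]
front [ 0.63683777 -0.04691637  0.0075    ] [ 0.63541936 -0.04542357  0.0075    ]
flange [ 0.70361878 -0.05841146  0.0075    ] [ 0.7037772 -0.0572732  0.0075   ]
tip [ 0.6018803  -0.04180018  0.0075    ] [ 0.60211501 -0.03924908  0.0075    ]
```

```bash
sleep 1
```

```text
(no output)
```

View pics/bt.png

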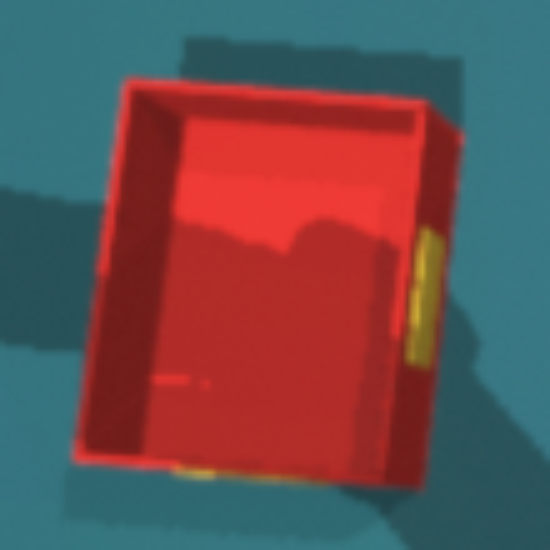

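View pics/bs.png

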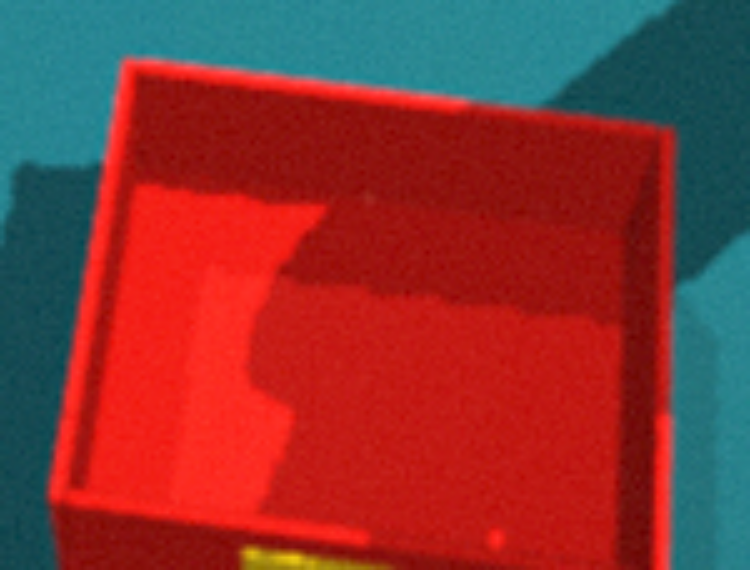

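```bash
cat >> h.py <<'E'
def down(th): c,s=np.cos(th),np.sin(th); return np.array([[c,0,-s],[s,0,c],[0,-1,0]])
E
python3 - <<'E'
from h import *
C=[]
for a,b in [((245,282.4),(155,180.4)),((354.6,295.6),(148,257)),((231,369),(95,176))]:
    p,e=tri(a,b);C.append(p);print(p.round(4),e.round(4))
c=(C[1]+C[2])/2;print("centre",c,"long",C[0]-C[1],"short",C[2]-C[0])
th0=np.arctan2(*(C[2]-C[0])[1::-1]);print("short axis ang",th0)
ax=np.array([-.985,.171]);thS=np.arctan2(-ax[0],ax[1]) ;print("syr jaw",thS)
for nm,p,th in [("v",[.5466,-.049,.006],np.pi/2),("s",[.670,-.0525,.003],thS),("b",[c[0],c[1],.05],th0)]:
  for k in(0,np.pi): 
    q=arm.solve_ik(np.array(p),down(th+k));print(nm,k,None if q is None else np.round(q,2))
E
```

```text
[0.5945 0.2408 0.0891] 0.0003
[0.3951 0.2523 0.0849] 0.001
[0.605  0.398  0.0921] 0.0002
centre [0.50005307 0.32512648 0.08850179] long [ 0.19939484 -0.01147173  0.00422995] short [0.01058824 0.15720723 0.00293377]
short axis ang 1.503545788237448
syr jaw 1.398905439423511
v 0 [ 0.12  0.71 -0.11  1.89  0.14  0.55  1.49]
v 3.141592653589793 [-0.32  0.79  0.6   1.91 -0.7   0.67 -0.86]
s 0 [ 0.08  0.85 -0.06  1.52  0.07  0.77  1.39]
s 3.141592653589793 [-0.32  0.96  0.7   1.54 -0.72  0.92 -1.12]
b 0 [-0.56  0.69 -0.09  1.73  0.09  0.72  0.81]
b 3.141592653589793 [-0.98  0.77  0.62  1.74 -0.59  0.82 -1.72]
```

```bash
python3 - <<'E'
from h import *
R=down(np.pi/2);x,y=.5466,-.049
arm.movep(np.array([x,y,.17]),R)
print(arm.line_to(np.array([x,y,.007]),max_speed=.1,f_stop=8)); s=arm.sense();print(s["position"],s["ft_force"])
arm.move_gripper(0.0,15); print(arm.sense()["finger_gap"]*93)
arm.line_to(np.array([x,y,.19]),max_speed=.15)
s=arm.sense();print(s["time"],s["finger_gap"]*93,s["ft_force"])
for n in("side","top"): save(n+"1",arm.grab_frame(n))
E
```

```text
False
[ 0.54707882 -0.04903433  0.00753552] [-0.04308395 -0.07262659  0.00421074]
16.526671179783353
6.875 17.268916594866962 [-0.44376727  0.10583389 -0.94460655]
```

```bash
sleep 1
```

```text
(no output)
```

View pics/side1.png

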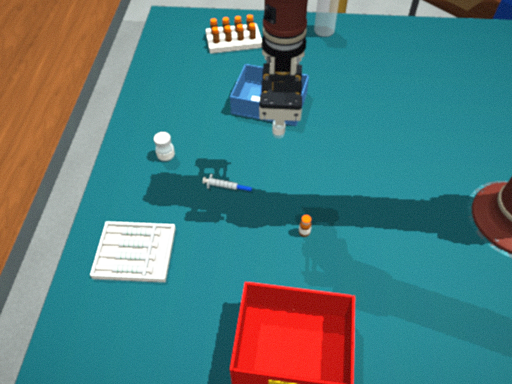

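```bash
python3 - <<'E'
import cv2
a=cv2.imread("pics/side1.png")[60:160,230:330];cv2.imwrite("pics/z1.png",cv2.resize(a,None,fx=5,fy=5,interpolation=2))
from h import *
print(proj("side",[.547,-.049,.19]))
E
```

```text
(np.float64(278.6733628696809), np.float64(131.5462323371884))
```

```bash
sleep 1
```

```text
(no output)
```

View pics/z1.png

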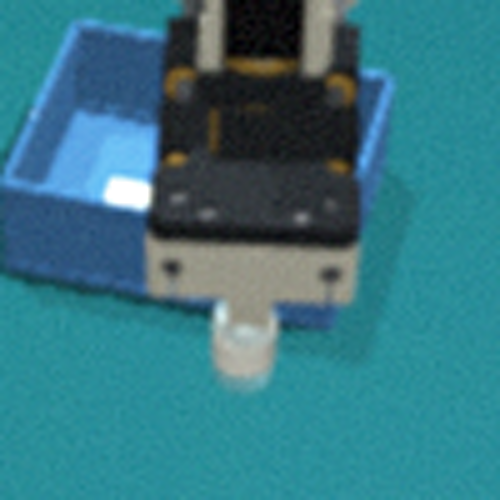

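```bash
python3 - <<'E'
from h import *
R=down(1.5035);x,y=.50,.345
arm.movep(np.array([x,y,.20]),R)
print(arm.sense()["finger_gap"]*93)
print(arm.line_to(np.array([x,y,.05]),max_speed=.12,f_stop=10))
arm.move_gripper(0.42); arm.dwell(.3)
s=arm.sense();print(s["time"],s["finger_gap"]*93,s["ft_force"],s["position"])
arm.line_to(np.array([x,y,.19]),max_speed=.15)
th=1.399;x,y=.670,-.0525
arm.movep(np.array([x,y,.15]),down(th))
arm.move_gripper(0.6)
for n in("side","top"): save(n+"2",arm.grab_frame(n))
print(arm.sense()["time"])
E
```

```text
17.278775492083767
False
10.7417 38.86752630865719 [-0.20733955 -0.57198998  0.63877809] [0.49996675 0.34502981 0.04997781]
14.05
```

```bash
sleep 1
```

```text
(no output)
```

View pics/side2.png

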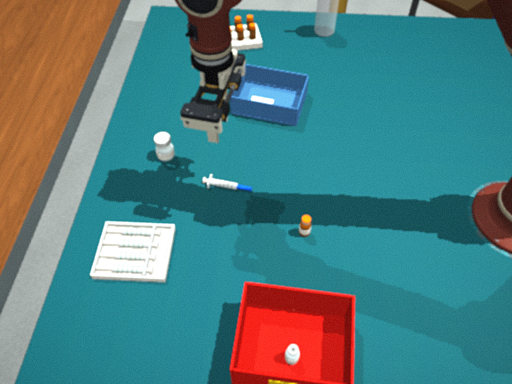

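View pics/top2.png

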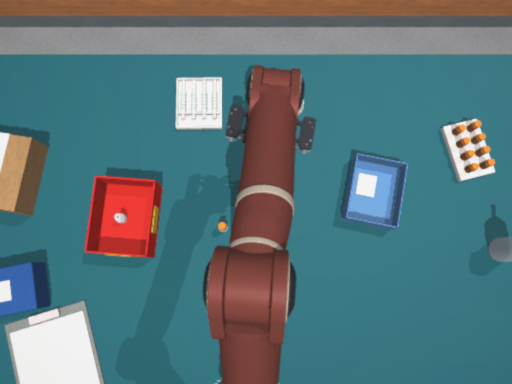

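```bash
python3 - <<'E'
from h import *
x,y=.670,-.0525
print(arm.line_to(np.array([x,y,.003]),max_speed=.1,f_stop=6)); s=arm.sense();print(s["position"],s["ft_force"])
arm.move_gripper(0.0,12); print(arm.sense()["finger_gap"]*93)
arm.line_to(np.array([x,y,.19]),max_speed=.12)
s=arm.sense();print(s["time"],s["finger_gap"]*93,s["ft_force"])
for n in("side","top"): save(n+"3",arm.grab_frame(n))
a=cv2.imread("pics/side3.png")[60:220,150:310];cv2.imwrite("pics/z3.png",cv2.resize(a,None,fx=3.5,fy=3.5,interpolation=2))
E
```

```text
False
[ 0.67063396 -0.05256464  0.00380741] [-0.19287113 -0.32740396 -0.41013679]
0.5626326688449862
18.3583 0.3542910454376508 [-0.42158425  0.3922022   0.15251765]
```

```bash
sleep 1
```

```text
(no output)
```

View pics/z3.png

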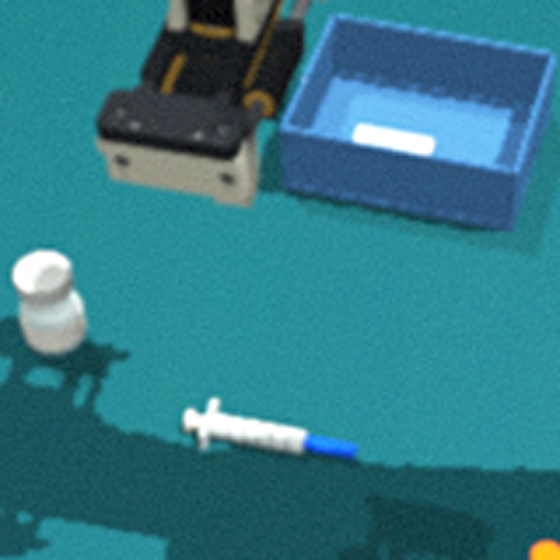

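```bash
python3 - <<'E'
from h import *
for z in(.19,.209,.23,.25): print(z,proj("side",[.6705,-.0525,z]),proj("top",[.6705,-.0525,z]))
s=arm.sense();print(s["position"],s["finger_gap"],s["tcp_rot"].round(3))
n=np.array(s["joint_positions"]);print(n.round(3))
a=cv2.imread("pics/side3.png")[60:140,160:260];cv2.imwrite("pics/z4.png",cv2.resize(a,None,fx=6,fy=6,interpolation=2))
# syringe now
f=cv2.cvtColor(cv2.imread("pics/side3.png"),cv2.COLOR_BGR2HSV)
for m in(cv2.inRange(f,(103,170,90),(125,255,255)),cv2.inRange(f,(0,0,110),(179,90,255))):
    k,l,st,c=cv2.connectedComponentsWithStats(m)
    for i in range(1,k):
        if st[i,4]>20 and 190<c[i][0]<260 and 165<c[i][1]<200: print(st[i],c[i])
E
```

```text
0.19 (np.float64(218.3347335894878), np.float64(127.49906399060158)) (np.float64(268.2014026853498), np.float64(141.59067634624063))
0.209 (np.float64(217.71630859923602), np.float64(120.72645145004289)) (np.float64(268.48024936684203), np.float64(139.34036698551435))
0.23 (np.float64(217.00926516661616), np.float64(112.98334388815142)) (np.float64(268.8002979723508), np.float64(136.75755563911557))
0.25 (np.float64(216.31172348189142), np.float64(105.34429366218001)) (np.float64(269.11735387337126), np.float64(134.19889559653632))
[ 0.66960065 -0.05245161  0.18919071] 0.0024839628166056353 [[ 0.171 -0.002 -0.985]
 [ 0.985  0.     0.171]
 [-0.    -1.     0.002]]
[-0.004  0.652  0.092  1.35  -0.061  1.144  1.494]
[237 184  15   8  74] [244.  187.5]
[202 174  36  16 282] [218.5212766  182.31205674]
```

```bash
sleep 1
```

```text
(no output)
```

View pics/z4.png

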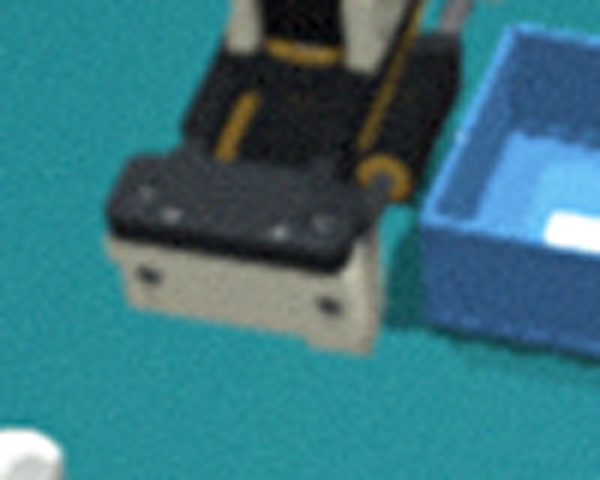

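View pics/top3.png

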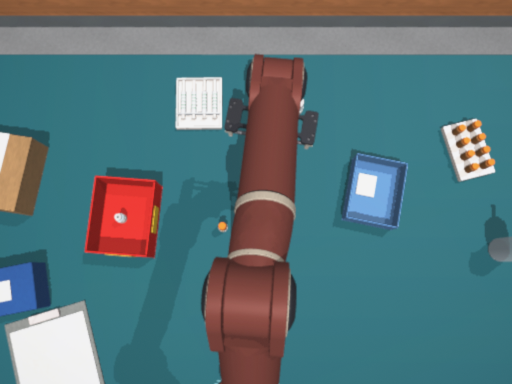

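```bash
python3 - <<'E'
from h import *
for z in(.15,.165,.18): print(z,proj("side",[.675,-.0525+.028,z]))
a=cv2.imread("pics/side2.png")[70:170,160:260];cv2.imwrite("pics/z5.png",cv2.resize(a,None,fx=5,fy=5,interpolation=2))
E
```

```text
0.15 (np.float64(215.91019007193512), np.float64(150.79079750631536))
0.165 (np.float64(215.40115117288977), np.float64(145.83582188060265))
0.18 (np.float64(214.87929518502926), np.float64(140.75608493941763))
```

```bash
sleep 1
```

```text
(no output)
```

View pics/z5.png

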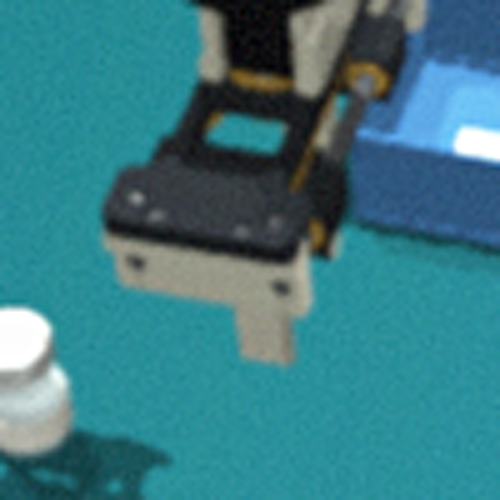

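The image evidence disagrees with the stated TCP. The fingertips end about 25 mm higher than reported, at z≈0.175 when the TCP reads 0.15. The 17 mm gap also means the vial was held by its 18 mm top. The syringe hasn't moved. I'll go down with a force guard to find the table, then regrip.

```bash
python3 - <<'E'
from h import *
x,y=.670,-.0525
arm.move_gripper(0.6)
arm.line_to(np.array([x,y,.01]),max_speed=.12)
hit=arm.line_to(np.array([x,y,-.035]),max_speed=.025,f_stop=4); s=arm.sense();z=s["position"][2];print(hit,s["position"],s["ft_force"],s["time"])
if hit:
    arm.line_to(np.array([x,y,z+.003]),max_speed=.03)
    print(arm.sense()["ft_force"])
    arm.move_gripper(0.0,12); print(arm.sense()["finger_gap"]*93)
    arm.line_to(np.array([x,y,.17]),max_speed=.12)
    s=arm.sense();print(s["time"],s["finger_gap"]*93,s["ft_force"])
for n in("side","top"): save(n+"4",arm.grab_frame(n))
E
```

```text
True [ 0.66992539 -0.05250036 -0.03063913] [-0.77083331  0.72687128  4.31000302] 22.5667
[ 0.42688669 -0.12629287 -0.44138747]
14.261576708753726
25.3917 14.277622435918763 [ 0.83730511 -0.12555769  0.42895717]
```

```bash
sleep 1
```

```text
(no output)
```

View pics/side4.png

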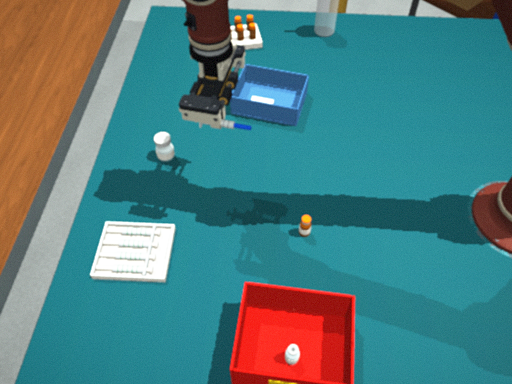

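```bash
python3 - <<'E'
from h import *
print(onz("side",292,347,.055),onz("top",120,217.5,.055))
R=down(1.5035);x,y=.51,.288
arm.movep(np.array([x,y,.19]),R)
print(arm.sense()["finger_gap"]*93)
print(arm.line_to(np.array([x,y,.025]),max_speed=.12,f_stop=8))
arm.move_gripper(0.25); arm.dwell(.3)
s=arm.sense();print(s["time"],s["finger_gap"]*93,s["ft_force"],s["position"])
arm.line_to(np.array([x,y,.19]),max_speed=.15)
arm.movep(np.array([.62,-.05,.25]),down(1.4))
for n in("side","top"): save(n+"5",arm.grab_frame(n))
print(arm.sense()["time"])
E
```

```text
[0.50447801 0.34280263 0.055     ] [0.50020182 0.33804779 0.055     ]
14.586338605604494
False
29.1417 22.91002465609771 [ 0.12729712 -0.46885558  0.45191386] [0.50997993 0.28801378 0.02498197]
31.8417
```

```bash
sleep 1
```

```text
(no output)
```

View pics/side5.png

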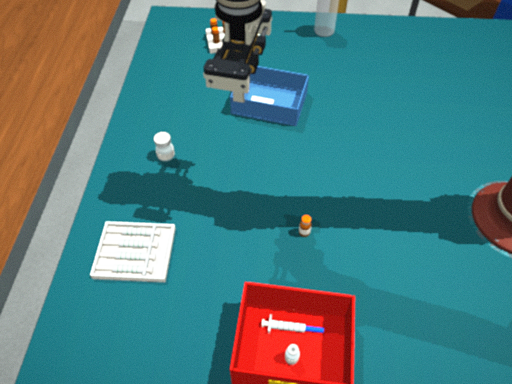

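View pics/top5.png

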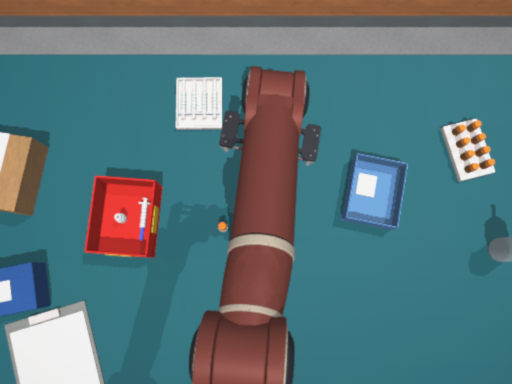

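Both views show the vial (side 292,354; top 120,217) and the syringe (side 292,326; top 143,218) inside the red bin. The orange-capped vial still stands at side (306,225), top (222,226), where it was. The gripper is clear of everything.

```bash
python3 - <<'E'
from h import *
arm.hand_in()
E
```

```text
the job is handed in; nothing more can be done
```

The job is done and handed in: the empty vial went into the red sharps bin first, then the used syringe with the blue cap. It was at 31.8 s on the robot's clock when I last checked, just before handing in.

**Final check:** in both camera views, the vial stands upright on the bin floor and the syringe lies flat beside it. The orange-capped vial is still upright at the same pixels as at the start. The gripper was raised clear of everything, and the highest force reading I saw was about 4.4 N.

**What disagreed or failed:**
- **Fingertip position:** the fingertips end about 25–30 mm higher than the stated TCP. The pictures suggested 25 mm, and a gentle touch on the table gave 30.6 mm.
- **Vial grip:** because of that, I held the vial by its metal top (17 mm gap) instead of its body. It still held firmly.
- **Syringe grip:** my first try closed above the syringe without touching it. The second, after the table touch, gripped the barrel (14.3 mm gap).
- **Heights and camera views:** the measured heights came out 1–6 mm below the text: empty vial 48.6 mm, full vial 51 mm, and bin rim corners 85–92 mm. The two camera views differed by up to about 2–3 mm on the things I gripped.

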